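# Charge the grinding jar through its funnel

## Robot

A 6-joint arm with a two-finger parallel gripper is mounted at the origin on a cart in front of the work surface, level with it; the furniture and walls round the work are solid. World frame = base frame: x ahead of the robot, y to its left, z up, the work surface at z = 0. Lengths are in m, angles in rad, forces in N, time in s.
With the tool pointing down it reaches from about 0.35 to 0.925 m from the base axis. Payload 6.4 kg.
Tool frame: the origin (TCP) lies at the very end of the fingers, on their centre line; the grasp point (between the pads) lies 19 mm behind it (arm.pinch_z is the distance from the TCP to the grasp point, in m); z points along the fingers, y is the line along which they close (so a half turn about z gives the same grasp; the last joint's range is limited). The gripper opens to 94 mm and grips with 3 to 60 N. Pads are 16 mm wide; open, the fingers measure 119 mm over their backs; the gripper's body (75 mm by 177 mm) begins 78 mm behind the grasp point.
Start: joints at [0.983, 0.245, 1.558, -0, 1.339, -0.174], TCP at [0.261, 0.595, 0.205] pointing down, gripper open.
Joint ranges: [-3.13, 3.13], [-1.02, 2.26], [0.13, 2.54], [-0.95, 4.09], [0.21, 2.88], [-2.74, 2.74]. Speed limits (rad/s): [2.57, 2.57, 3.14, 3.14, 3.14, 3.14].

## Interface

Orientations are given as a 3x3 rotation matrix whose columns are the frame's x, y, z axes.
In Python, from cell import arm gives the robot as it stands.
- The arm moves only by the tool jog_arm, never from a script. Its argument "series" is a list of rows, each an object with "offset": the shift along the tool's x, y, z in mm, a list of three; "turn": the turn about the tool's z in rad; "claw": the finger opening in mm, from 0 to 94. In form: [{"offset": [dx, dy, dz], "turn": turn, "claw": claw}, ...]. A call has 1 to 12 rows; each row shifts and turns the commanded pose from where the row before left it, along the tool's axes as they then stand; what a row does not reach is not made up. A row lasts 1/10 s, in which the tool goes at most 50 mm and 8.59 degrees, less where a joint would pass 70% of its speed; a pose out of reach is approached as far as the arm can. A call with a gripper value outside its range is refused whole. The fingers move at their own pace and stop on an object; "grip_force" is the grip in N (left out, the last holds). Time passes only in rows, so rows that do not move let the fingers close. It gives the time, the measured TCP pose, the force, the opening and the grip force at its end, in the units of the state.
- arm.get_obs(): the state, without advancing time (a new reading comes with each control period).
- arm.capture(name): name is "scene" or "side" or "wrist"; returns a dict with "frame" (480x640x3 uint8, blue, green, red), "camera_matrix" (3x3 intrinsics, pixels), "k1" (the pictures are not rectified: a ray, as slopes to the right and down, at radius r is drawn at 1 + k1 r^2 times it, then the intrinsics apply), "rvec" (rotation vector, rad) and "tvec" (3), from world to camera coordinates, as OpenCV has them. Camera axes: x right, y down, z forward; pixel columns grow to the right and rows downward; lengths in m; the calibration is good to about 2 mm. A picture is of the moment at which its call begins. There is no depth.
- arm.job_done(): hands the job in; it is judged then, once.
Trained networks look in the newest picture that a camera, given by its name, has taken for a name from the list of things; names that differ only in an ending like _2 or _b are one class to them, and where a whole thing is asked for, a point or a joint stands for the part that bears it (a point fixed in the world has none). Each returns a list of dicts, best first, with "confidence" (0 to 1); they miss things now and then, are a little off and sometimes report something else, mostly with a low value. They report only what shows in the picture. A call takes as long as a camera call.
- arm.boxes_of(camera, label): "position" ([row, column] in pixels, amid what is visible of it).
- arm.masks_of(camera, label): "pixels" (480x640 bool, what is visible of it) and "position" ([row, column] in pixels, amid what is visible of it).
The state is a dict: "time": time; "joint_positions": joint angles; "qvel": joint speeds; "effort": joint torques, N m; "eef_pos": TCP position; "orientation": TCP orientation; "contact_force": force on the tool from outside, world axes, zero at the start; "torque": the same for the moment, N m; "gripper_width": opening from 0.0 (shut) to 1.0 (fully open); "gripper_force": force on a finger pad.
Only numpy, scipy, OpenCV 4.12 (cv2) and the standard library are available. Lean on these libraries where they do the work, as an engineer would, in place of code of your own. Each camera call takes 0.05 s, during which the arm holds its last target. There are 200 camera calls.

## Task

Charge the grinding jar: take the two short steel cylinders from the white tray, one after the other, and let each go in the mouth of the white funnel so that it drops down into the clear jar underneath. Leave the longer steel cylinder standing where it is on the tray.

Things in the scene. Friction and masses are not known exactly. Their poses are not given: they have to be found in the camera images.
- short_a: Short plain steel cylinder (grinding piece), 18 mm diameter, 20 mm tall, about 40 g, standing on end on the white tray. Origin at the centre of its underside, z up its axis. Its place among the three cylinders on the tray changes.
- short_b: Short plain steel cylinder (grinding piece), 18 mm diameter, 20 mm tall, about 40 g, standing on end on the white tray. Origin at the centre of its underside, z up its axis. Its place among the three cylinders on the tray changes.
- long_rod: Longer plain steel cylinder, 18 mm diameter, 45 mm tall, about 90 g, standing on end on the same tray; it stays there. Origin at the centre of its underside, z up its axis. The three cylinders stand in a row along the tray's long side, about 70 mm apart centre to centre (at least 60 mm); the tray's floor is 3 mm above the worktop, its rim 6 mm, the tray 120 x 220 mm with the long side roughly along y (turned up to 9 degrees).
- funnel_mouth (a point): Centre of the funnel's open mouth, at the level of its rim, 142 mm above the worktop; z up. The white funnel is 98 mm across outside and 92 mm inside at the rim, its steep cone narrows over 52 mm to a stem of 34 mm bore and 25 mm length, which ends 77 mm below the rim inside the clear jar (42 mm bore, its floor 128 mm below the rim). Funnel, jar and base plate (90 mm square) are one rigid stand fixed to the worktop; nothing stands above the rim.

How it is judged:
On the way:
1. one short cylinder has dropped through the funnel into the jar (((z of short_a in the frame of funnel_mouth below -0.075 m and horizontal distance between short_a and funnel_mouth below 0.024 m) or (z of short_b in the frame of funnel_mouth below -0.075 m and horizontal distance between short_b and funnel_mouth below 0.024 m))), for 0.2 s.
At the end, for the whole second after the job is handed in: Both short cylinders lie at rest in the jar, below the funnel's stem (their origins at least 75 mm below the funnel's rim and within 24 mm of its axis); the longer cylinder still stands upright (within 10 degrees) within 30 mm of where it stood (z of each of short_a, short_b in the frame of funnel_mouth below -0.075 m and horizontal distance between each of short_a, short_b and funnel_mouth below 0.024 m and linear speed of each of short_a, short_b below 0.03 m/s and distance of long_rod from where it was at the start of the episode below 0.03 m and angle between long_rod's own z axis and vertical below 0.17 rad); the robot touches nothing.
It fails at once if the longer cylinder is knocked over or carried off (distance of long_rod from where it was at the start of the episode above 0.04 m or angle between long_rod's own z axis and vertical above 0.5 rad).
It also fails if it takes over 48 s, if anything falls off the work surface, if the arm or the gripper's body presses on something with over 40 N, if the wrist force passes 120 N, or if a joint passes its speed limit or range.

## Working session

There is one attempt and no reset: what is moved stays moved. The work goes in short steps, Python scripts to look and compute and a tool call to move; the robot and the scene stay as the last step left them, time stands still between calls to the robot, and variables do not carry over. Pictures are saved under pics/ and viewed, at most 10 in all, crops included, and the job is handed in when it is done.

Besides the shell and the picture viewer there is one more tool, called after "Emit:" as name([rows], argument=value, ...), one row to a line, values as JSON. jog_arm: Moves the arm, as the interface text tells. Its arguments: {"type":"object","properties":{"series":{"type":"array"},"grip_force":{"type":"number"}},"required":["series"]}

```bash
mkdir -p pics; cat > h.py <<'E'
import numpy as np, cv2
from cell import arm
def ray(c,rc):
    K=np.array(c["camera_matrix"]);k=c["k1"]
    d=np.array([(rc[1]-K[0,2])/K[0,0],(rc[0]-K[1,2])/K[1,1]]);u=d.copy()
    for _ in range(20): u=d/(1+k*(u@u))
    R=cv2.Rodrigues(np.array(c["rvec"],float))[0];t=np.array(c["tvec"],float).ravel()
    return -R.T@t, R.T@np.array([u[0],u[1],1.])
def at(c,rc,z):
    o,d=ray(c,rc); return o+d*(z-o[2])/d[2]
def proj(c,p):
    R=cv2.Rodrigues(np.array(c["rvec"],float))[0];q=R@np.array(p)+np.array(c["tvec"],float).ravel()
    u=q[:2]/q[2];u=u*(1+c["k1"]*(u@u));K=np.array(c["camera_matrix"])
    return K[1,1]*u[1]+K[1,2],K[0,0]*u[0]+K[0,2]
E
cat > m.py <<'E'
from h import *
ims=[]
for n in ("scene","side"):
    c=arm.capture(n); ims.append(c["frame"]); o,_=ray(c,(0,0)); print(n,"cam",o.round(3))
    for l,h in (("short_a",.013),("long_rod",.0255),("funnel_mouth",.12)):
        for b in arm.masks_of(n,l):
            m=b["pixels"]; r,q=np.where(m)
            print(n,l,round(b["confidence"],2),np.round(b["position"]),m.sum(),(r.min(),r.max(),q.min(),q.max()),at(c,b["position"],h).round(3))
    cv2.imwrite(f"pics/{n}0.png",c["frame"])
o=arm.get_obs(); print(o["time"],o["orientation"],o["contact_force"],o["gripper_width"])
E
python3 m.py
```

```text
scene cam [ 0.117 -0.22   0.823]
scene short_a 0.73 [282. 332.] 141 (np.int64(277), np.int64(291), np.int64(324), np.int64(334)) [0.495 0.217 0.013]
scene short_a 0.66 [323. 334.] 133 (np.int64(316), np.int64(330), np.int64(332), np.int64(342)) [0.449 0.153 0.013]
scene long_rod 0.84 [356. 359.] 287 (np.int64(344), np.int64(367), np.int64(353), np.int64(367)) [0.44  0.08  0.025]
scene funnel_mouth 0.61 [192. 270.] 4414 (np.int64(143), np.int64(244), np.int64(240), np.int64(306)) [0.474 0.357 0.12 ]
side cam [ 0.083 -0.408  0.529]
side short_a 0.52 [285. 327.] 124 (np.int64(279), np.int64(292), np.int64(322), np.int64(331)) [0.491 0.216 0.013]
side long_rod 0.53 [330. 345.] 295 (np.int64(316), np.int64(344), np.int64(340), np.int64(352)) [0.44  0.082 0.025]
side funnel_mouth 0.66 [217. 285.] 2753 (np.int64(178), np.int64(260), np.int64(260), np.int64(313)) [0.456 0.313 0.12 ]
0.4 [[-9.15588040e-01  4.02117539e-01 -1.62421922e-04]
 [ 4.02117569e-01  9.15588006e-01 -2.51687240e-04]
 [ 4.75037096e-05 -2.95754535e-04 -9.99999955e-01]] [-6.73588297e-04 -2.78367076e-01 -7.95824512e-01] 1.0030509401486893
```

```bash
python3 -c "
import cv2
a=cv2.imread('pics/scene0.png')[120:400,200:440];b=cv2.imread('pics/side0.png')[120:400,200:440]
import numpy as np
cv2.imwrite('pics/c0.png',cv2.resize(np.hstack([a,b]),(800,467),interpolation=2))"
```

```text
(no output)
```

View pics/c0.png

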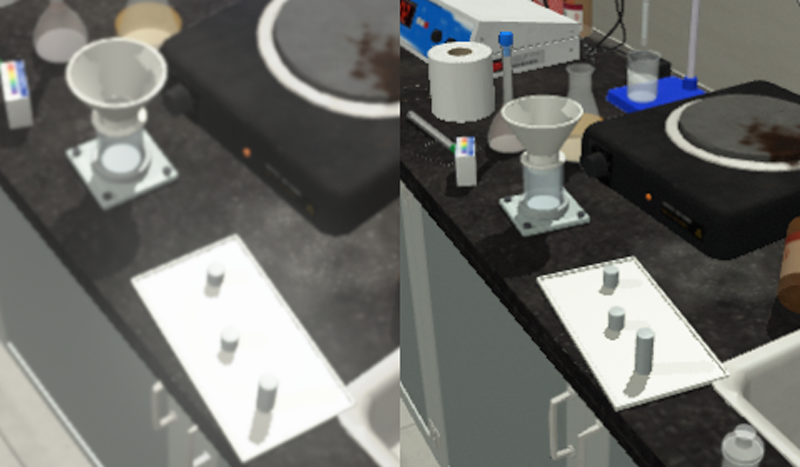

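```bash
cat > f.py <<'E'
from h import *
from scipy.optimize import least_squares
C={n:arm.capture(n) for n in("scene","side")}
t=np.linspace(0,2*np.pi,180)
def res(p,ns=("scene","side")):
    out=[]
    for n,e in(("scene",(143,240,306)),("side",(178,260,313))):
        if n not in ns: continue
        P=np.array([proj(C[n],[p[0]+.049*np.cos(a),p[1]+.049*np.sin(a),.142]) for a in t])
        out+=[P[:,0].min()-e[0],P[:,1].min()-e[1],P[:,1].max()-e[2]]
    return out
for ns in (("scene","side"),("scene",),("side",)):
    s=least_squares(res,[.45,.35],args=(ns,)); print(s.x.round(4),np.round(s.fun,1))
for n,rc in(("scene",(284,329)),("scene",(323,337)),("side",(120+277/1.667,200+210/1.667)),("side",(120+319/1.667,200+216/1.667))): print(n,at(C[n],rc,.013).round(3))
w=arm.capture("wrist");print(ray(w,(240,320)))
o=arm.get_obs();print(o["eef_pos"])
E
python3 f.py
```

```text
[0.5008 0.3883] [ 0.9  2.3 -3.2 -0.6  2.3 -1.2]
[0.5023 0.3892] [ 0.3  2.8 -2.8]
[0.4972 0.3838] [ 0.4  1.6 -1.6]
scene [0.489 0.216 0.013]
scene [0.454 0.15  0.013]
side [0.487 0.214 0.013]
side [0.452 0.147 0.013]
(array([0.191325  , 0.62719667, 0.38508515]), array([ 0.24609412, -0.10325247, -0.96376869]))
[0.26136463 0.5951482  0.20543336]
```

Emit:
jog_arm([
  {"offset": [-32.8,-23.3,0],"turn": 0,"claw": 44},
  {"offset": [-32.8,-23.3,0],"turn": 0,"claw": 44},
  {"offset": [-32.8,-23.3,0],"turn": 0,"claw": 44},
  {"offset": [-32.8,-23.3,0],"turn": 0,"claw": 44},
  {"offset": [-32.8,-23.3,0],"turn": 0,"claw": 44},
  {"offset": [-32.8,-23.3,0],"turn": 0,"claw": 44},
  {"offset": [-32.8,-23.3,0],"turn": 0,"claw": 44},
  {"offset": [-32.8,-23.3,0],"turn": 0,"claw": 44},
  {"offset": [-32.8,-23.3,0],"turn": 0,"claw": 44},
  {"offset": [-32.8,-23.3,0],"turn": 0,"claw": 44},
  {"offset": [-32.8,-23.3,0],"turn": 0,"claw": 44},
  {"offset": [0,0,40],"turn": 0,"claw": 44},
], grip_force=20)

```text
time: 1.75
eef_pos: [0.4951, 0.2129, 0.1711]
orientation: [[-0.913, 0.407, 0.013], [0.407, 0.914, 0.002], [-0.012, 0.007, -1.0]]
contact_force: [0.8, 0.3, 0.1]
gripper_width: 0.466
gripper_force: 0.0
```

```bash
cat > w.py <<'E'
from h import *; import sys
c=arm.capture("wrist"); cv2.imwrite("pics/"+sys.argv[1],c["frame"])
o=arm.get_obs(); p=np.array(o["eef_pos"]);R=np.array(o["orientation"]); print(o["time"],p.round(4),R.round(3).tolist(),o["contact_force"],o["gripper_width"])
for l,h in(("short_a",.013),("long_rod",.0255)):
    for b in arm.masks_of("wrist",l):
        r,q=np.where(b["pixels"]); P=at(c,b["position"],h)
        print(l,round(b["confidence"],2),np.round(b["position"]),len(r),(r.min(),r.max(),q.min(),q.max()),P.round(4),"tool off",(R.T@(P-p)*1000).round(1))
E
python3 w.py w1.png
```

```text
1.8 [0.4877 0.2129 0.1604] [[-0.914, 0.406, -0.005], [0.406, 0.914, -0.001], [0.004, -0.003, -1.0]] [-3.12861118 -0.18275426 -4.1179425 ] 0.4686113095564795
short_a 0.92 [207. 236.] 370 (np.int64(197), np.int64(218), np.int64(228), np.int64(249)) [0.452  0.1505 0.013 ] tool off [  6.7 -71.  147.6]
short_a 0.74 [213. 320.] 315 (np.int64(202), np.int64(223), np.int64(310), np.int64(327)) [0.4894 0.22   0.013 ] tool off [  0.7   7.6 147.4]
long_rod 0.56 [227. 160.] 716 (np.int64(214), np.int64(243), np.int64(142), np.int64(179)) [0.4387 0.0813 0.0255] tool off [  -9.2 -139.8  135.3]
```

View pics/w1.png

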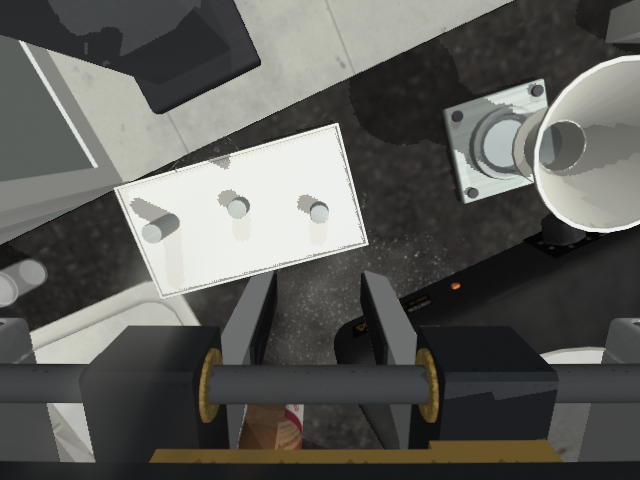

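Emit:
jog_arm([
  {"offset": [0,5,35],"turn": 0,"claw": 44},
  {"offset": [0,0,35],"turn": 0,"claw": 44},
  {"offset": [0,0,20],"turn": 0,"claw": 44},
  {"offset": [0,0,0],"turn": 0,"claw": 44},
  {"offset": [0,0,0],"turn": 0,"claw": 44},
])

```text
time: 2.4
eef_pos: [0.4914, 0.2209, 0.0771]
orientation: [[-0.916, 0.401, 0.002], [0.401, 0.916, 0.0], [-0.001, 0.001, -1.0]]
contact_force: [0.5, 0.2, 1.2]
gripper_width: 0.468
gripper_force: 0.0
```

```bash
python3 w.py w2.png
```

```text
2.45 [0.492  0.2209 0.0778] [[-0.916, 0.401, 0.003], [0.401, 0.916, 0.001], [-0.003, 0.002, -1.0]] [0.30916592 0.19120489 0.11770326] 0.4693746997716735
short_a 0.64 [245. 202.] 775 (np.int64(228), np.int64(258), np.int64(187), np.int64(219)) [0.4541 0.1503 0.013 ] tool off [  6.6 -80.   64.6]
short_a 0.58 [249. 315.] 653 (np.int64(235), np.int64(265), np.int64(300), np.int64(325)) [0.4886 0.2211 0.013 ] tool off [ 3.4 -1.3 64.8]
long_rod 0.67 [271. 100.] 1636 (np.int64(249), np.int64(294), np.int64(65), np.int64(127)) [0.4407 0.0833 0.0255] tool off [  -8.1 -146.7   52. ]
```

View pics/w2.png

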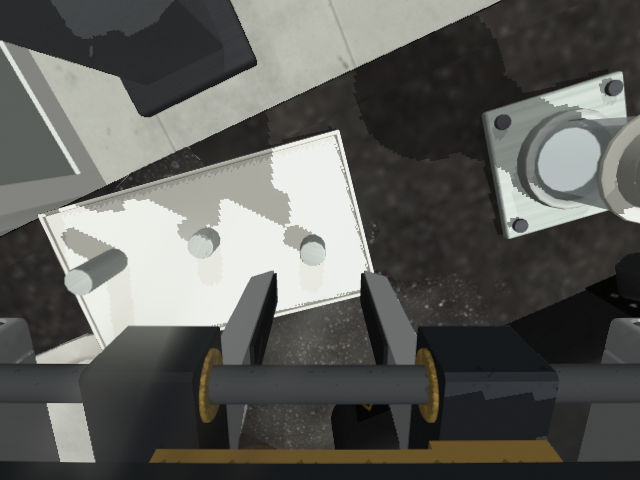

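Emit:
jog_arm([
  {"offset": [3,-1,25],"turn": 0,"claw": 34},
  {"offset": [0,0,25],"turn": 0,"claw": 34},
  {"offset": [0,0,16],"turn": 0,"claw": 34},
  {"offset": [0,0,5],"turn": 0,"claw": 34},
  {"offset": [0,0,0],"turn": 0,"claw": 34},
  {"offset": [0,0,0],"turn": 0,"claw": 34},
])

```text
time: 3.15
eef_pos: [0.4887, 0.2206, 0.0059]
orientation: [[-0.916, 0.402, 0.002], [0.402, 0.916, 0.001], [-0.002, 0.001, -1.0]]
contact_force: [0.5, 0.8, 0.1]
gripper_width: 0.36
gripper_force: 0.0
```

```bash
python3 w.py w3.png
```

```text
3.2 [0.4888 0.2206 0.006 ] [[-0.916, 0.402, 0.003], [0.402, 0.916, 0.001], [-0.002, 0.002, -1.0]] [-0.44370287  1.04930085 -0.6976821 ] 0.3633931026156864
short_a 0.93 [288. 162.] 1602 (np.int64(264), np.int64(309), np.int64(140), np.int64(188)) [0.4537 0.1503 0.013 ] tool off [  3.9 -78.4  -7.2]
short_a 0.85 [298. 316.] 1321 (np.int64(274), np.int64(318), np.int64(295), np.int64(330)) [0.4899 0.2197 0.013 ] tool off [-1.4 -0.3 -7. ]
long_rod 0.9 [311.  38.] 1530 (np.int64(291), np.int64(336), np.int64(0), np.int64(65)) [0.4372 0.0962 0.0255] tool off [  -2.8 -134.6  -19.7]
```

View pics/w3.png

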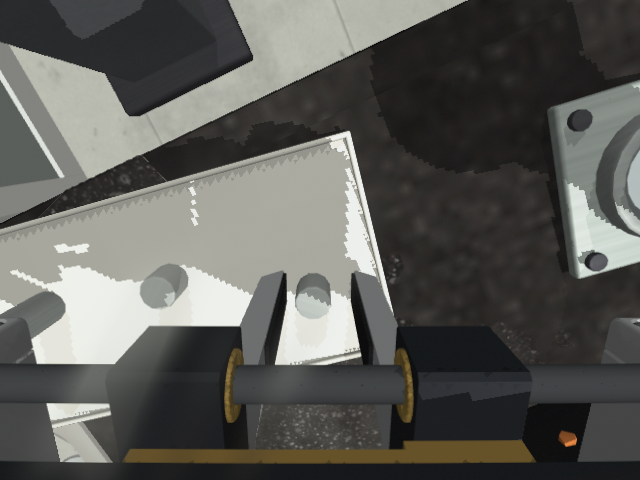

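Emit:
jog_arm([
  {"offset": [0,0,0],"turn": 0,"claw": 8},
  {"offset": [0,0,0],"turn": 0,"claw": 8},
  {"offset": [0,0,0],"turn": 0,"claw": 8},
  {"offset": [0,0,0],"turn": 0,"claw": 8},
  {"offset": [0,0,0],"turn": 0,"claw": 8},
  {"offset": [0,0,-20],"turn": 0,"claw": 8},
  {"offset": [0,0,-30],"turn": 0,"claw": 8},
], grip_force=25)

```text
time: 4.0
eef_pos: [0.4855, 0.2198, 0.0529]
orientation: [[-0.916, 0.402, -0.005], [0.402, 0.916, -0.001], [0.004, -0.003, -1.0]]
contact_force: [0.1, 0.4, 0.1]
gripper_width: 0.18
gripper_force: 25.0
```

Emit:
jog_arm([
  {"offset": [0,0,-45],"turn": 0,"claw": 8},
  {"offset": [0,0,-45],"turn": 0,"claw": 8},
  {"offset": [0,0,-35],"turn": 0,"claw": 8},
  {"offset": [0,0,0],"turn": 0,"claw": 8},
  {"offset": [14,39,0],"turn": 0,"claw": 8},
  {"offset": [14,40,0],"turn": 0,"claw": 8},
  {"offset": [14,39,0],"turn": 0,"claw": 8},
  {"offset": [15,40,0],"turn": 0,"claw": 8},
  {"offset": [0,0,0],"turn": 0,"claw": 8},
  {"offset": [0,0,0],"turn": 0,"claw": 8},
])

```text
time: 5.0
eef_pos: [0.4979, 0.388, 0.1775]
orientation: [[-0.916, 0.401, -0.002], [0.401, 0.916, -0.002], [0.002, -0.002, -1.0]]
contact_force: [-0.1, -1.0, 0.0]
gripper_width: 0.184
gripper_force: 25.0
```

```bash
cat > g.py <<'E'
from h import *
c=arm.capture("wrist");s=arm.capture("side");o=arm.get_obs();print(o["time"],np.round(o["eef_pos"],4),o["gripper_width"])
f=c["frame"].copy()
for a in np.linspace(0,2*np.pi,120):
    for im,k in((f,c),(s["frame"],s)):
        r,q=proj(k,[.5+.049*np.cos(a),.388+.049*np.sin(a),.142])
        if 0<=r<480 and 0<=q<640: im[int(r),int(q)]=(0,0,255)
cv2.imwrite("pics/g1.png",np.hstack([cv2.resize(f,(400,300)),cv2.resize(s["frame"][100:340,160:480],(400,300))]))
E
python3 g.py
```

```text
5.1 [0.4984 0.3868 0.1783] 0.1857615504242453
```

View pics/g1.png

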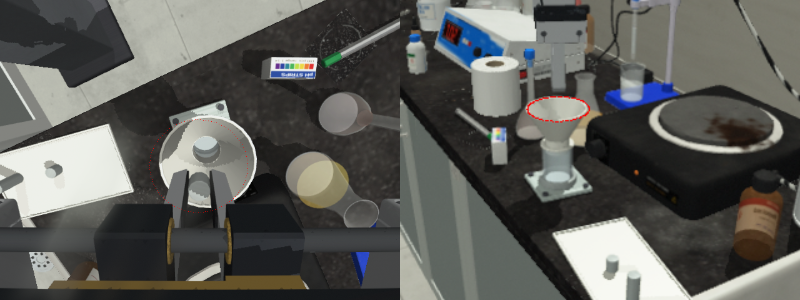

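Emit:
jog_arm([
  {"offset": [0,2,25],"turn": 0,"claw": 8},
  {"offset": [0,0,20],"turn": 0,"claw": 8},
  {"offset": [0,0,0],"turn": 0,"claw": 8},
  {"offset": [0,0,0],"turn": 0,"claw": 34},
  {"offset": [0,0,0],"turn": 0,"claw": 34},
  {"offset": [0,0,0],"turn": 0,"claw": 34},
  {"offset": [0,0,-25],"turn": 0,"claw": 34},
  {"offset": [0,0,-25],"turn": 0,"claw": 34},
  {"offset": [0,0,0],"turn": 0,"claw": 34},
  {"offset": [0,0,0],"turn": 0,"claw": 34},
])

```text
time: 6.1
eef_pos: [0.5, 0.3899, 0.1852]
orientation: [[-0.916, 0.402, 0.002], [0.402, 0.916, 0.001], [-0.001, 0.001, -1.0]]
contact_force: [0.2, 0.7, -1.4]
gripper_width: 0.359
gripper_force: 0.0
```

```bash
cat > v.py <<'E'
from h import *; import sys
a=arm.capture("scene")["frame"][120:380,220:460]; b=arm.capture("side")["frame"][150:410,220:460]; o=arm.get_obs(); print(o["time"],np.round(o["eef_pos"],4),o["contact_force"],o["gripper_width"])
cv2.imwrite("pics/"+sys.argv[1],cv2.resize(np.hstack([a,b]),(800,433),interpolation=2))
E
python3 v.py v1.png
```

```text
6.2 [0.499  0.3893 0.1831] [1.83119226e-04 4.92723565e-01 2.63824053e-02] 0.35924767818776415
```

View pics/v1.png

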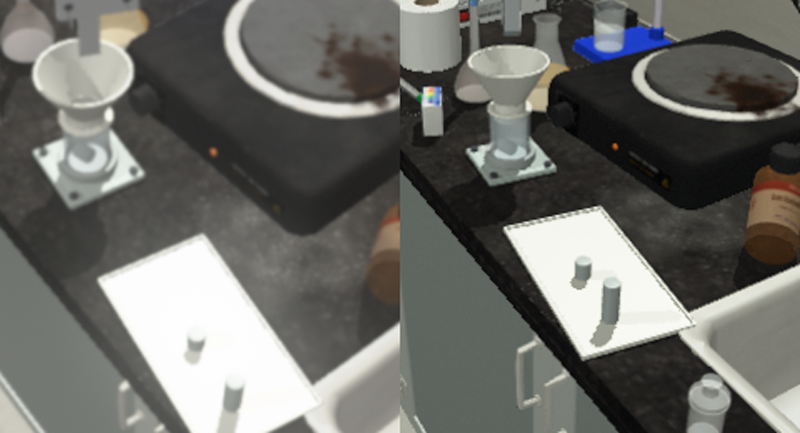

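Emit:
jog_arm([
  {"offset": [-9,-39.5,0],"turn": 0,"claw": 36},
  {"offset": [-9,-39.5,0],"turn": 0,"claw": 36},
  {"offset": [-9,-39.5,0],"turn": 0,"claw": 36},
  {"offset": [-9,-39.5,0],"turn": 0,"claw": 36},
  {"offset": [-9,-39.5,0],"turn": 0,"claw": 36},
  {"offset": [-9,-39.5,0],"turn": 0,"claw": 36},
  {"offset": [0,0,35],"turn": 0,"claw": 36},
  {"offset": [0,0,35],"turn": 0,"claw": 36},
  {"offset": [0,0,35],"turn": 0,"claw": 36},
  {"offset": [0,0,0],"turn": 0,"claw": 36},
  {"offset": [0,0,0],"turn": 0,"claw": 36},
])

```text
time: 7.3
eef_pos: [0.4531, 0.151, 0.079]
orientation: [[-0.916, 0.402, -0.002], [0.402, 0.916, -0.0], [0.002, -0.001, -1.0]]
contact_force: [-1.3, -0.3, 0.9]
gripper_width: 0.387
gripper_force: 0.0
```

```bash
python3 w.py w4.png
```

```text
7.35 [0.4544 0.1511 0.0804] [[-0.916, 0.402, 0.001], [0.402, 0.916, 0.0], [-0.001, 0.0, -1.0]] [ 0.40050291 -0.15839489  0.93970318] 0.38336404971500276
short_a 0.75 [253. 318.] 607 (np.int64(237), np.int64(267), np.int64(307), np.int64(331)) [0.4537 0.1518 0.013 ] tool off [ 0.9  0.4 67.4]
long_rod 0.88 [281. 217.] 1279 (np.int64(258), np.int64(304), np.int64(195), np.int64(237)) [0.4405 0.0816 0.0255] tool off [-15.2 -69.3  54.9]
long_rod 0.51 [175. 618.] 5016 (np.int64(111), np.int64(247), np.int64(595), np.int64(639)) [0.4794 0.3495 0.0255] tool off [ 56.8 191.6  54.9]
```

Well centred; descend 74.5 mm and grip.

Emit:
jog_arm([
  {"offset": [0,0,25],"turn": 0,"claw": 34},
  {"offset": [0,0,25],"turn": 0,"claw": 34},
  {"offset": [0,0,18],"turn": 0,"claw": 34},
  {"offset": [0,0,6],"turn": 0,"claw": 34},
  {"offset": [0,0,0],"turn": 0,"claw": 34},
  {"offset": [0,0,0],"turn": 0,"claw": 8},
  {"offset": [0,0,0],"turn": 0,"claw": 8},
  {"offset": [0,0,0],"turn": 0,"claw": 8},
  {"offset": [0,0,0],"turn": 0,"claw": 8},
  {"offset": [0,0,0],"turn": 0,"claw": 8},
  {"offset": [0,0,-20],"turn": 0,"claw": 8},
  {"offset": [0,0,-30],"turn": 0,"claw": 8},
])

```text
time: 8.65
eef_pos: [0.4519, 0.1508, 0.0544]
orientation: [[-0.916, 0.402, -0.005], [0.402, 0.916, -0.0], [0.004, -0.002, -1.0]]
contact_force: [1.2, 0.6, 0.1]
gripper_width: 0.184
gripper_force: 25.0
```

Emit:
jog_arm([
  {"offset": [0,0,-45],"turn": 0,"claw": 8},
  {"offset": [0,0,-45],"turn": 0,"claw": 8},
  {"offset": [0,0,-33],"turn": 0,"claw": 8},
  {"offset": [0,0,0],"turn": 0,"claw": 8},
  {"offset": [9,39.5,0],"turn": 0,"claw": 8},
  {"offset": [9,39.5,0],"turn": 0,"claw": 8},
  {"offset": [9,39.5,0],"turn": 0,"claw": 8},
  {"offset": [9,39.5,0],"turn": 0,"claw": 8},
  {"offset": [9,39.5,0],"turn": 0,"claw": 8},
  {"offset": [9,39.5,0],"turn": 0,"claw": 8},
  {"offset": [0,0,0],"turn": 0,"claw": 8},
  {"offset": [0,0,0],"turn": 0,"claw": 8},
])

```text
time: 9.85
eef_pos: [0.4987, 0.3896, 0.1764]
orientation: [[-0.916, 0.401, -0.003], [0.401, 0.916, -0.002], [0.002, -0.003, -1.0]]
contact_force: [0.9, -0.7, -0.0]
gripper_width: 0.183
gripper_force: 25.0
```

Emit:
jog_arm([
  {"offset": [0,0,25],"turn": 0,"claw": 8},
  {"offset": [0,0,18],"turn": 0,"claw": 8},
  {"offset": [0,0,0],"turn": 0,"claw": 8},
  {"offset": [0,0,0],"turn": 0,"claw": 34},
  {"offset": [0,0,0],"turn": 0,"claw": 34},
  {"offset": [0,0,0],"turn": 0,"claw": 34},
  {"offset": [0,0,-25],"turn": 0,"claw": 34},
  {"offset": [0,0,-40],"turn": 0,"claw": 34},
  {"offset": [0,-40,-10],"turn": 0,"claw": 34},
  {"offset": [0,-40,0],"turn": 0,"claw": 34},
  {"offset": [0,0,0],"turn": 0,"claw": 34},
  {"offset": [0,0,0],"turn": 0,"claw": 34},
])

```text
time: 11.05
eef_pos: [0.4678, 0.3163, 0.2115]
orientation: [[-0.915, 0.403, 0.002], [0.403, 0.915, 0.001], [-0.001, 0.002, -1.0]]
contact_force: [-0.5, -0.7, 0.2]
gripper_width: 0.363
gripper_force: 0.0
```

```bash
cat > x.py <<'E'
from h import *
a=arm.capture("wrist")["frame"][0:300,240:640]; s=arm.capture("scene")["frame"][130:380,220:420]; b=arm.capture("side")["frame"][160:410,240:440]; o=arm.get_obs(); print(o["time"],np.round(o["eef_pos"],4),o["contact_force"],o["gripper_width"])
s=cv2.resize(np.hstack([s,b]),(400,250))
z=arm.capture("scene")["frame"][140:260,220:320];y=arm.capture("side")["frame"][170:290,240:340]
t=np.hstack([a,cv2.resize(s,(400,300))]);u=np.hstack([cv2.resize(z,(400,300),interpolation=2),cv2.resize(y,(400,300),interpolation=2)])
cv2.imwrite("pics/x.png",np.vstack([t,u]))
E
python3 x.py
```

```text
11.2 [0.4681 0.3172 0.2109] [-0.81446235  0.33162215 -0.34757765] 0.3598230067794725
```

View pics/x.png

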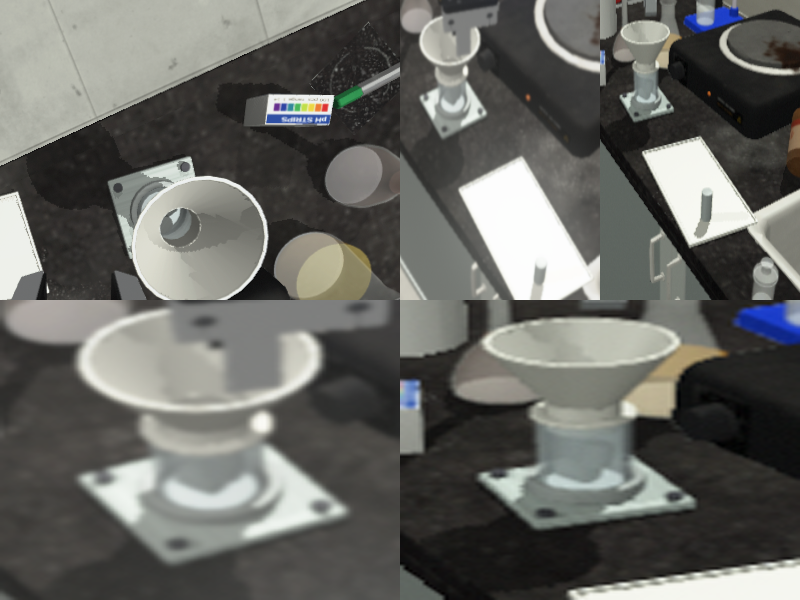

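```bash
python3 -c "
from cell import arm
print(arm.job_done())"
```

```text
the job is handed in; nothing more can be done
None
```

I dropped both short cylinders through the funnel and handed the job in at about 11 s. The last pictures show an empty funnel cone and the pieces in the jar, with the long rod still standing on the tray; the judge's verdict was not reported back.

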